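Pin the vegetable slicer to its bench mount and swing the lock ring over the pin

TASK

Lock the vegetable slicer to its bench mount: take the pin with the broad collar from the grey pin rack and push it down through the hole in the mount until its collar sits flat on top. Then swing the mount's sprung wire ring over the upper end of the pin so that it snaps down level round the grip, above the collar. Leave the pin with the narrow collar in its rack.

Things in the scene. Friction and masses are not known exactly. Their poses are not given: they have to be found in the camera images.
- broad_pin: Steel pin upright in a 23 mm well of the grey rack (fixed block 58 x 170 mm, top 58 mm high, two wells 100 mm apart). Origin: axis at collar underside, z up. Collar 60 mm across, z 0 to 6 mm, resting on the rack; round grip 18 mm thick, z 6 to 40 mm; shaft 16 mm thick down to z -32, tapering to a 6 mm tip at z -46 mm. About 150 g.
- narrow_pin: Bystander pin in the other well: same shape, origin and heights, but its collar is only 32 mm across, too small for the ring to hold. It stays in its well.
- mount: Fixed steel fork, flat top 58 mm high, slicer attached on its +x side (low deck, under 95 mm). Origin on the worktop under the centre of the upright hole; x to the slicer, z up. Hole 23 mm wide at x = y = 0, mouth at z 58 mm with 5 mm lead-in, free down to z 8 mm. The ring's hinge line runs along y at x -60, z 68 mm, on the side away from the slicer.
- ring (a joint): Sprung wire ring, rad. 0: closed, level round the hole axis; wire 6 mm, inside 46 mm, far end 89 mm from the hinge line. Grows as it leans back from the slicer; starts at 2.3, the open stop, its far end 59 mm behind the hinge line and 66 mm above it. Leaning back it stays open by its weight; pushed at its upper end (about 1 N) toward the slicer past upright (1.57), its spring snaps it shut.

How it is judged:
By the outcome, as a careful person would: the job done as asked, in the order asked, and still so for the second after the job is handed in, with the robot touching nothing.
It also fails if it takes over 48 s, if anything falls off the work surface, if the arm or the gripper's body presses on something with over 40 N, if the wrist force passes 120 N, or if a joint passes its speed limit or range.

ROBOT

A 7-joint arm with a two-finger parallel gripper is mounted at the origin on a cart in front of the work surface, level with it; the furniture and walls round the work are solid. World frame = base frame: x ahead of the robot, y to its left, z up, the work surface at z = 0. Lengths are in mm, angles in rad, forces in N, time in s.
With the tool pointing down it reaches from about 400 to 875 mm from the base axis. Payload 4.4 kg.
Tool frame: the origin (TCP) lies midway between the tips of the shut fingers; the grasp point (between the pads) lies 19 mm behind it; z points along the fingers, y is the line along which they close (so a half turn about z gives the same grasp; the last joint's range is limited). The gripper opens to 85 mm and grips with 20 to 120 N. Pads are 22 mm wide; open, the fingers measure 114 mm over their backs; the gripper's body (76 mm by 85 mm) begins 54 mm behind the grasp point. The pads swing forward as they close: fully open they stand 13 mm farther back than shut.
Start: joints at [-1.224, 0.628, 0.038, 1.517, -0.027, 0.996, -0.02], TCP at [260.743, 595.425, 231.313] pointing down, gripper open.
Joint ranges: [-3.06, 3.06], [-0.37, 2.12], [-1.25, 1.32], [0.18, 2.47], [-1.1, 4.24], [0.23, 1.98], [-2.94, 2.94]. Speed limits (rad/s): [2.57, 2.57, 3.14, 3.14, 3.14, 3.14, 3.14].

INTERFACE

Orientations are given as [roll, pitch, yaw] about the fixed x, y, z axes, in that order (R = Rz(yaw) Ry(pitch) Rx(roll)).
In Python, from cell import ctrl gives the robot as it stands.
- The arm moves only by the shell command python3 -m handwheel 'ROWS'. ROWS is JSON, a list of rows, each a list of 3 entries, a list of its own where there are three numbers: the turn, a rotation vector about the tool's x, y, z in degrees, then the shift along the tool's x, y, z in m, then the closure, from 0 (fully open) to 1 (shut). A call has 1 to 5 rows; each row shifts and turns the commanded pose from where the row before left it, along the tool's axes as they then stand; what a row does not reach is not made up. A row lasts 1/12 s, in which the tool goes at most 41.7 mm and 7.16 degrees, less where a joint would pass 70% of its speed; a pose out of reach is approached as far as the arm can. A call is refused whole if a number of a shift passes 0.0417 or a number of a turn 7.16, either way. A call with a gripper value outside its range is refused whole. The fingers move at their own pace and stop on an object; the grip force is fixed at half the most. Time passes only in rows, so rows that do not move let the fingers close. It gives the time, the measured TCP pose, the force, the opening and the grip force at its end, in the units of the state.
- ctrl.read_state(): the state, without advancing time (a new reading comes with each control period).
- ctrl.get_image(name): name is "scene" or "top"; returns a dict with "pixels" (480x640x3 uint8, red, green, blue), "fx", "fy", "cx", "cy" (pixels), "k1" (the pictures are not rectified: a ray, as slopes to the right and down, at radius r is drawn at 1 + k1 r^2 times it, then the intrinsics apply), "pose" (4x4, takes a point from camera to world coordinates). Camera axes: x right, y up, looking along -z (the intrinsics and any distortion apply to the point x, -y, -z); pixel columns grow to the right and rows downward; lengths in mm; the calibration is good to about 2 mm. A picture is of the moment at which its call begins. There is no depth.
- ctrl.finish_job(): hands the job in; it is judged then, once.
The state is a dict: "clock": time; "qpos": joint angles; "qd": joint speeds; "tau": joint torques, N m; "eef_pos": TCP position; "tool_rot": TCP orientation; "force": force on the tool from outside, world axes, zero at the start; "torque": the same for the moment, N m; "width": finger opening in mm; "gripper_force": force on a finger pad.
Only numpy, scipy, OpenCV 4.12 (cv2) and the standard library are available. Lean on these libraries where they do the work, as an engineer would, in place of code of your own. Each camera call takes 0.05 s, during which the arm holds its last target. There are 200 camera calls.

## Working session

There is one attempt and no reset: what is moved stays moved. The work goes in short steps, Python scripts to look and compute and a shell command to move; the robot and the scene stay as the last step left them, time stands still between calls to the robot, and variables do not carry over. Pictures are saved under pics/ and viewed, at most 10 in all, crops included, and the job is handed in when it is done.

```bash
mkdir -p pics; ls; python3 - <<'E'
from cell import ctrl
import cv2
s=ctrl.read_state();print(s)
for n in("scene","top"):
    d=ctrl.get_image(n);cv2.imwrite(f"pics/{n}0.png",d["pixels"][:,:,::-1]);print(n,d["fx"],d["fy"],d["cx"],d["cy"],d["k1"],d["pose"])
E
```

```text
pics
{'clock': 0.0, 'qpos': array([-1.22380027,  0.62933308,  0.0384283 ,  1.51837391, -0.02699317,
        0.99630251, -0.02001341]), 'qd': array([-0.00023736, -0.00011429,  0.00088493, -0.00073628,  0.00016258,
       -0.00102899, -0.00025544]), 'tau': array([ 6.63465180e-04, -5.63405585e+01,  1.22617945e+00, -1.93450713e+01,
        1.09165601e-02,  1.06919889e-02,  1.36793659e-05]), 'eef_pos': array([260.47766204, 594.83965372, 230.39540715]), 'tool_rot': array([-3.13969353e+00,  2.23097845e-05,  2.72879783e+00]), 'force': array([-0.16888874, -0.01890799,  0.03444553]), 'torque': array([-0.01639365,  0.00283159,  0.01970713]), 'gripper_force': 0.0, 'width': 85.50534069092286}
scene 516.1270233096271 516.1270233096271 320.56456098366374 245.9222627262069 -0.07913163999565394 [[ 8.50998459e-01  2.65759638e-01 -4.52960746e-01  7.34952355e+01]
 [-5.25139045e-01  4.21535180e-01 -7.39281459e-01 -7.59354502e+02]
 [-5.53228372e-03  8.66994756e-01  4.98286551e-01  5.33474616e+02]
 [ 0.00000000e+00  0.00000000e+00  0.00000000e+00  1.00000000e+00]]
top 440.3403840506858 440.3403840506858 324.30232575210727 237.2938390441386 -0.06898836138004358 [[ 2.54748338e-02  9.87455549e-01 -1.55828662e-01  3.52512340e+02]
 [-9.99587265e-01  2.72318039e-02  9.15028327e-03 -4.85646430e+01]
 [ 1.32789936e-02  1.55531244e-01  9.87741717e-01  9.24013943e+02]
 [ 0.00000000e+00  0.00000000e+00  0.00000000e+00  1.00000000e+00]]
```

View pics/scene0.png

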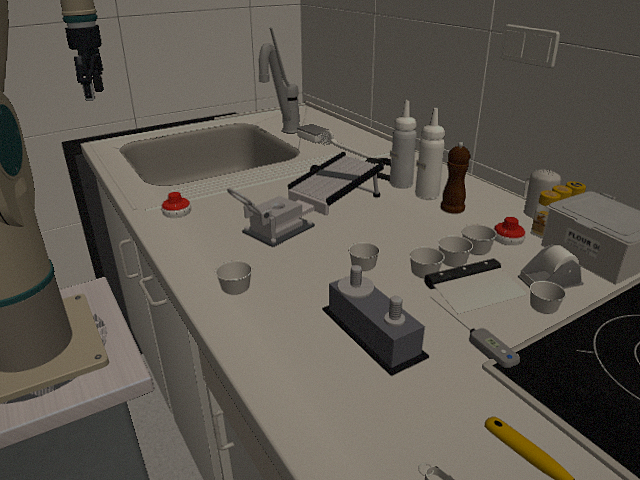

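View pics/top0.png

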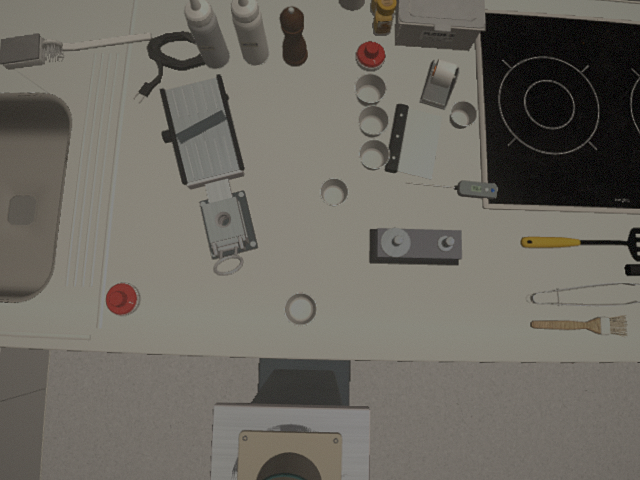

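Scene view: the broad pin is the left one in the rack at (356,283), and the narrow pin is at (396,310). The mount is at (275,215), with its ring leaning toward the robot. In the top view the broad pin is at (397,240), the narrow pin at (447,242), the hole at (224,219), the ring at (229,265), and the slicer lies up the image.

```bash
cat > h.py <<'E'
import cv2, numpy as np
from cell import ctrl
def snap(n,f=None):
    d=ctrl.get_image(n)
    if f: cv2.imwrite(f,d["pixels"][:,:,::-1])
    return d
def K(d): return np.array([[d["fx"],0,d["cx"]],[0,d["fy"],d["cy"]],[0,0,1.]]), np.array([d["k1"],0,0,0,0.])
def ray(d,uv):
    k,c=K(d); p=cv2.undistortPoints(np.array([[uv]],float),k,c)[0,0]
    P=np.array(d["pose"]); return P[:3,3],P[:3,:3]@np.array([p[0],-p[1],-1])
def onz(d,uv,z):
    o,r=ray(d,uv); return o+r*(z-o[2])/r[2]
def proj(d,X):
    P=np.array(d["pose"]); q=P[:3,:3].T@(np.array(X,float)-P[:3,3]); k,c=K(d)
    return cv2.projectPoints(np.array([[q[0],-q[1],-q[2]]]),np.zeros(3),np.zeros(3),k,c)[0].ravel()
def crop(d,x0,y0,x1,y1,s,f):
    cv2.imwrite(f,cv2.resize(d["pixels"][y0:y1,x0:x1,::-1],None,fx=s,fy=s,interpolation=cv2.INTER_CUBIC))
def tri(d1,u1,d2,u2):
    o1,r1=ray(d1,u1);o2,r2=ray(d2,u2)
    t=np.linalg.lstsq(np.c_[r1,-r2],o2-o1,rcond=None)[0]; a=o1+r1*t[0];b=o2+r2*t[1]
    return (a+b)/2,np.linalg.norm(a-b)
E
python3 - <<'E'
from h import *
t=snap("top");s=snap("scene")
a=cv2.resize(t["pixels"][170:285,190:290],None,fx=4,fy=4,interpolation=2)
b=cv2.resize(t["pixels"][210:270,365:465],None,fx=4,fy=4,interpolation=2)
c=cv2.resize(s["pixels"][255:375,320:430],None,fx=3,fy=3,interpolation=2)[:360,:330]
e=cv2.resize(s["pixels"][180:250,220:330],None,fx=3,fy=3,interpolation=2)
im=np.zeros((600,800,3),np.uint8);im[:460,:400]=a;im[:240,400:]=b;im[240:600,400:730]=c
im=im;cv2.imwrite("pics/c1.png",np.ascontiguousarray(im[:,:,::-1]))
print("broad", onz(t,(397,240),98),"narrow",onz(t,(447,242),98),"hole",onz(t,(224,219),58))
E
```

```text
broad [ 481.42737691 -194.80727139   98.        ] narrow [ 480.18612223 -291.15773472   98.        ] hole [520.72016826 145.46213476  58.        ]
```

View pics/c1.png

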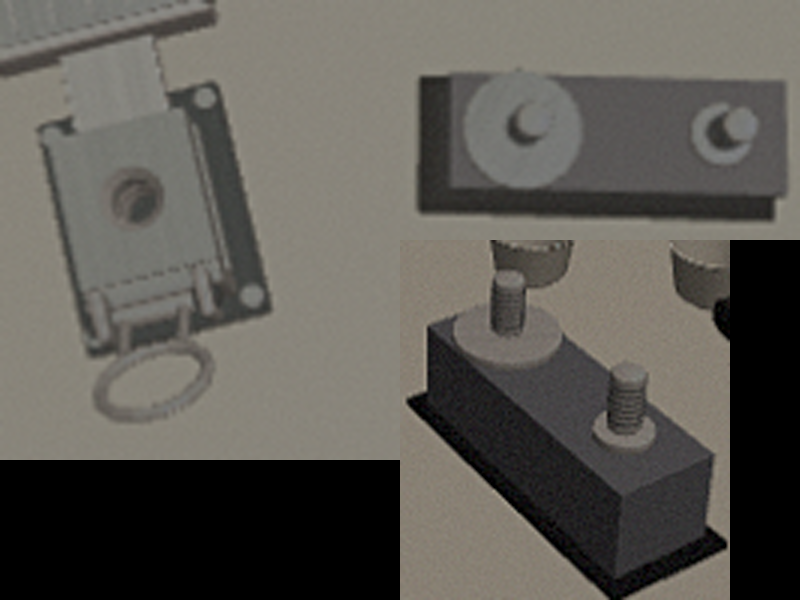

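The crop shows the broad collar centre at top pixel (395.4,241.9), its grip top at (399.1,239.1), the narrow collar at (445.6,243.1), and the hole mouth at (223.8,219.1). The mount's sides lean about 10° in the picture.

```bash
python3 - <<'E'
from h import *
t=snap("top");s=snap("scene");np.set_printoptions(precision=1,suppress=True)
print("broad collar",onz(t,(395.4,241.9),64),onz(s,(355.7,286.3),64),"grip top",onz(t,(399.1,239.1),98),onz(s,(356,268),98))
print("narrow",onz(t,(445.6,243.1),64),onz(t,(449.9,240.9),98))
h=onz(t,(223.8,219.1),58);print("hole",h)
c=lambda x,y:(190+x/4-.4,170+y/4-.4)
for a,b in(((78,278),(48,132)),((217,275),(186,112)),((70,290),(185,262))):
    A=onz(t,c(*a),58);B=onz(t,c(*b),58);v=B-A;print(A,B,np.degrees(np.arctan2(v[1],v[0])),np.linalg.norm(v))
# expected ring top from pose
for yaw in(5,10,15):
    y=np.radians(yaw);ux=np.array([np.cos(y),np.sin(y),0])
    print(yaw,proj(t,h*[1,1,0]+ux*-119+[0,0,134]),"ring far end seen ~",c(158,410))
E
```

```text
broad collar [ 482.8 -197.6   64. ] [ 479.6 -203.7   64. ] grip top [ 483.3 -198.8   98. ] [ 479.9 -202.5   98. ]
narrow [ 483.1 -298.3   64. ] [ 482.5 -296.8   98. ]
hole [520.5 145.9  58. ]
[479.2 172.8  58. ] [553.2 193.1  58. ] 15.317276787048204 76.7994456085885
[482.6 103.4  58. ] [565.4 123.7  58. ] 13.76007942466595 85.2613272975986
[473.  176.4  58. ] [488.7 119.7  58. ] -74.52618154912805 58.75975531419152
5 [216.6 275.8] ring far end seen ~ (229.1, 272.1)
10 [222.4 275.2] ring far end seen ~ (229.1, 272.1)
15 [228.1 274.1] ring far end seen ~ (229.1, 272.1)
```

The measurements agree: the two wells are about 100 mm apart, and the mount yaw is about 15°. Setting out toward the broad pin.

```bash
cat >> h.py <<'E'
from scipy.spatial.transform import Rotation as Ro
def plan(target,frm=None,mx=40):
    s=ctrl.read_state(); p=np.array(s["eef_pos"]) if frm is None else np.array(frm,float)
    d=Ro.from_euler("xyz",s["tool_rot"]).inv().apply(np.array(target,float)-p)/1000
    n=max(1,int(np.ceil(np.linalg.norm(d)*1000/mx))); print(f"total {np.round(d,4)} rows {n} each {np.round(d/n,4)}")
E
python3 -c "
from h import *
plan((470,300,230),mx=33);plan((481.5,-200,190),(470,300,230),mx=33)"
```

```text
total [-0.3102 -0.1865  0.0011] rows 11 each [-0.0282 -0.017   0.0001]
total [-0.2111 -0.4534  0.0403] rows 16 each [-0.0132 -0.0283  0.0025]
```

```bash
python3 -m handwheel '[[[0,0,0],[-0.028,-0.017,0],0],[[0,0,0],[-0.028,-0.017,0],0],[[0,0,0],[-0.028,-0.017,0],0],[[0,0,0],[-0.028,-0.017,0],0],[[0,0,0],[-0.028,-0.017,0],0]]'
python3 -m handwheel '[[[0,0,0],[-0.028,-0.017,0],0],[[0,0,0],[-0.028,-0.017,0],0],[[0,0,0],[-0.028,-0.017,0],0],[[0,0,0],[-0.028,-0.017,0],0],[[0,0,0],[-0.028,-0.017,0],0]]'
python3 -m handwheel '[[[0,0,0],[-0.013,-0.028,0],0],[[0,0,0],[-0.013,-0.028,0],0],[[0,0,0],[-0.013,-0.028,0],0],[[0,0,0],[-0.013,-0.028,0],0],[[0,0,0],[-0.013,-0.028,0],0]]'
python3 -m handwheel '[[[0,0,0],[-0.013,-0.028,0],0],[[0,0,0],[-0.013,-0.028,0],0],[[0,0,0],[-0.013,-0.028,0],0],[[0,0,0],[-0.013,-0.028,0],0],[[0,0,0],[-0.013,-0.028,0],0]]'
python3 -c "
from h import *
plan((481.5,-200,190),mx=33)"
```

```text
clock: 0.72
eef_pos: [355.5, 460.0, 231.3]
tool_rot: [-3.142, 0.0, 2.729]
force: [0.4, -0.3, -0.6]
width: 85.2
gripper_force: 0.0
clock: 1.13
eef_pos: [449.7, 326.0, 231.5]
tool_rot: [3.141, 0.0, 2.729]
force: [0.8, -0.5, 0.0]
width: 85.3
gripper_force: 0.0
clock: 1.55
eef_pos: [452.3, 171.6, 231.4]
tool_rot: [3.141, 0.0, 2.729]
force: [0.2, -0.9, 0.5]
width: 85.6
gripper_force: 0.0
clock: 1.97
eef_pos: [455.6, 17.3, 231.5]
tool_rot: [3.141, 0.0, 2.729]
force: [0.6, 0.1, 0.4]
width: 85.3
gripper_force: 0.0
total [-0.1108 -0.1887  0.0415] rows 7 each [-0.0158 -0.027   0.0059]
```

```bash
python3 -m handwheel '[[[0,0,0],[-0.016,-0.027,0.006],0],[[0,0,0],[-0.016,-0.027,0.006],0],[[0,0,0],[-0.016,-0.027,0.006],0],[[0,0,0],[-0.016,-0.027,0.006],0],[[0,0,0],[-0.016,-0.027,0.006],0]]'
python3 -m handwheel '[[[0,0,0],[-0.016,-0.027,0.006],0],[[0,0,0],[-0.016,-0.027,0.006],0],[[0,0,0],[0,0,0],0],[[0,0,0],[0,0,0],0]]'
python3 - <<'E'
from h import *
s=snap("scene");t=snap("top")
p=np.array(ctrl.read_state()["eef_pos"]);print(p,proj(s,p),proj(t,p))
im=np.zeros((480,800,3),np.uint8)
im[:480,:400]=cv2.resize(s["pixels"][160:352,270:430],None,fx=2.5,fy=2.5,interpolation=2)
im[:480,400:]=cv2.resize(t["pixels"][160:352,320:480],None,fx=2.5,fy=2.5,interpolation=2)
cv2.imwrite("pics/p2.png",np.ascontiguousarray(im[:,:,::-1]))
E
```

```text
clock: 2.38
eef_pos: [474.9, -138.6, 201.2]
tool_rot: [3.141, 0.0, 2.729]
force: [0.9, -0.1, -0.2]
width: 85.3
gripper_force: 0.0
clock: 2.72
eef_pos: [482.0, -201.4, 188.9]
tool_rot: [-3.141, -0.0, 2.724]
force: [0.2, 0.6, -0.6]
width: 85.2
gripper_force: 0.0
[ 482.44509218 -198.43654449  189.21881844] [357.57660027 214.72625102] [408.55018343 231.45375947]
```

View pics/p2.png

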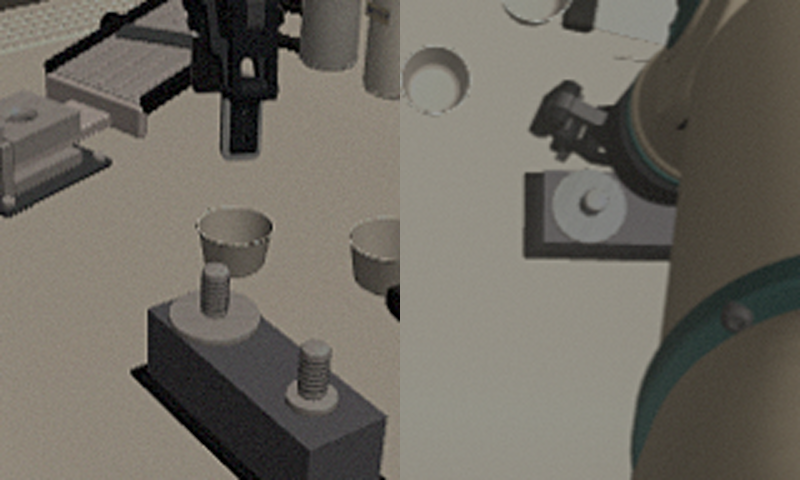

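Scene half of the view: the near finger tip is at about (366,222) and the broad grip top at (356,268). Top half: the arm covers most of the gripper, and the far finger is at about (384,206). I'll compare these with the expected finger positions.

```bash
python3 - <<'E'
from h import *
s=snap("scene");t=snap("top")
p=np.array(ctrl.read_state()["eef_pos"]);u=np.array([.4,.916,0])
for k in(-57,-43,43,57): print(k,proj(s,p+k*u+[0,0,13]),proj(t,p+k*u+[0,0,13]))
print("pin grip top predicted at",[(n,proj(s,(x,y,98)).round(1),proj(t,(x,y,98)).round(1)) for n,x,y in(("a",481.5,-200),("b",483,-198.5),("c",480,-202))],p)
E
```

```text
-57 [366.05634044 224.01045121] [440.84998438 244.26524951]
-43 [363.91190907 219.49184951] [433.2116821  240.74116429]
43 [352.14046991 194.71907452] [386.35117627 219.17426343]
57 [350.42565899 191.11469008] [378.74415383 215.68172348]
pin grip top predicted at [('a', array([355.9, 267. ]), array([399.7, 240. ])), ('b', array([356.2, 266.3]), array([398.9, 239.2])), ('c', array([355.9, 267.9]), array([400.8, 240.8]))] [ 482.73165313 -197.78298243  189.48150851]
```

```bash
python3 -c "
from h import *
plan((481.5,-200,72),mx=25)"
```

```text
total [ 0.0002 -0.0026  0.1175] rows 5 each [ 0.     -0.0005  0.0235]
```

```bash
python3 -m handwheel '[[[0,0,0],[0,-0.0025,0.025],0],[[0,0,0],[0,0,0.025],0],[[0,0,0],[0,0,0.025],0],[[0,0,0],[0,0,0.022],0],[[0,0,0],[0,0,0.02],0]]'
python3 -m handwheel '[[[0,0,0],[0,0,0],0],[[0,0,0],[0,0,0],0.5],[[0,0,0],[0,0,0],1],[[0,0,0],[0,0,0],1],[[0,0,0],[0,0,0],1]]'
python3 -m handwheel '[[[0,0,0],[0,0,0],1],[[0,0,0],[0,0,0],1],[[0,0,0],[0,0,0],1],[[0,0,0],[0,0,0],1],[[0,0,0],[0,0,0],1]]'
```

```text
clock: 3.33
eef_pos: [481.7, -200.0, 71.4]
tool_rot: [3.141, -0.0, 2.731]
force: [0.1, -0.6, 0.3]
width: 85.6
gripper_force: 0.0
clock: 3.75
eef_pos: [482.5, -201.8, 73.7]
tool_rot: [3.141, 0.003, 2.729]
force: [-0.4, 0.0, 0.6]
width: 38.6
gripper_force: 0.0
clock: 4.17
eef_pos: [482.2, -201.6, 73.4]
tool_rot: [3.141, 0.002, 2.729]
force: [-0.5, 1.1, 6.5]
width: 15.9
gripper_force: 58.4
```

```bash
python3 -m handwheel '[[[0,0,0],[0,0,-0.01],1],[[0,0,0],[0,0,-0.025],1],[[0,0,0],[0,0,-0.03],1],[[0,0,0],[0,0,-0.03],1],[[0,0,0],[0,0,-0.025],1]]'
python3 - <<'E'
from h import *
plan((520,20,195),mx=33)
E
```

```text
clock: 4.58
eef_pos: [481.4, -201.8, 194.7]
tool_rot: [-3.142, 0.001, 2.729]
force: [1.2, -0.4, -2.6]
width: 16.2
gripper_force: 59.1
total [ 0.0537  0.2186 -0.0003] rows 7 each [ 0.0077  0.0312 -0.    ]
```

```bash
python3 -m handwheel '[[[0,0,0],[0.008,0.031,0],1],[[0,0,0],[0.008,0.031,0],1],[[0,0,0],[0.008,0.031,0],1],[[0,0,0],[0.008,0.031,0],1],[[0,0,0],[0.008,0.031,0],1]]'
python3 -m handwheel '[[[0,0,0],[0.008,0.031,0],1],[[0,0,0],[0.008,0.031,0],1],[[0,0,-6.4],[0,0,0],1],[[0,0,-6.4],[0,0,0],1],[[0,0,-6.4],[0,0,0],1]]'
python3 -m handwheel '[[[0,0,-6.4],[0,0,0],1],[[0,0,-6.4],[0,0,0],1],[[0,0,-6.4],[0,0,0],1],[[0,0,0],[0,0,0],1]]'
python3 - <<'E'
from h import *
plan((520.5,145.9,195),mx=33)
E
```

```text
clock: 5.0
eef_pos: [506.7, -42.3, 193.0]
tool_rot: [3.142, 0.0, 2.728]
force: [0.4, 0.5, -1.5]
width: 16.2
gripper_force: 59.3
clock: 5.42
eef_pos: [516.9, 20.6, 192.8]
tool_rot: [-3.141, -0.0, 3.072]
force: [0.2, -0.8, -0.8]
width: 16.0
gripper_force: 59.3
clock: 5.75
eef_pos: [516.9, 19.3, 192.8]
tool_rot: [-3.142, -0.0, -2.882]
force: [0.2, 0.3, -2.0]
width: 15.8
gripper_force: 59.3
total [-0.036   0.1215 -0.0022] rows 4 each [-0.009   0.0304 -0.0006]
```

```bash
python3 -m handwheel '[[[0,0,0],[-0.009,0.0305,0],1],[[0,0,0],[-0.009,0.0305,0],1],[[0,0,0],[-0.009,0.0305,0],1],[[0,0,0],[-0.009,0.0305,0],1],[[0,0,0],[0,0,0.02],1]]'
python3 -m handwheel '[[[0,0,0],[0,0,0.015],1],[[0,0,0],[0,0,0.015],1],[[0,0,0],[0,0,0],1],[[0,0,0],[0,0,0],1]]'
python3 - <<'E'
from h import *
s=snap("scene");t=snap("top");st=ctrl.read_state();p=np.array(st["eef_pos"]);print(p,st["tool_rot"])
off=p+[0,0,58-46-73]
print("tip pred",off,proj(s,off),"collar ctr pred",proj(s,off+[0,0,46]),"hole pred",proj(s,(520.5,145.9,58)))
im=np.zeros((480,800,3),np.uint8)
im[:480,:480]=cv2.resize(s["pixels"][150:270,220:340],None,fx=4,fy=4,interpolation=2)
im[:480,480:]=cv2.resize(t["pixels"][130:290,170:277],(320,480),interpolation=2)
cv2.imwrite("pics/p3.png",np.ascontiguousarray(im[:,:,::-1]))
E
```

```text
clock: 6.17
eef_pos: [523.3, 156.6, 175.7]
tool_rot: [3.136, 0.01, -2.879]
force: [0.7, 1.1, -2.3]
width: 15.7
gripper_force: 59.3
clock: 6.5
eef_pos: [520.5, 146.4, 142.1]
tool_rot: [-3.141, -0.002, -2.886]
force: [0.8, 0.7, -1.2]
width: 15.8
gripper_force: 59.3
[521.67081828 146.73208529 143.24577877] [-3.14149891e+00  1.37714570e-03 -2.88580978e+00]
tip pred [521.67081828 146.73208529  82.24577877] [277.39904257 194.34562248] collar ctr pred [276.39053871 174.17498192] hole pred [277.61431543 204.92305437]
```

View pics/p3.png

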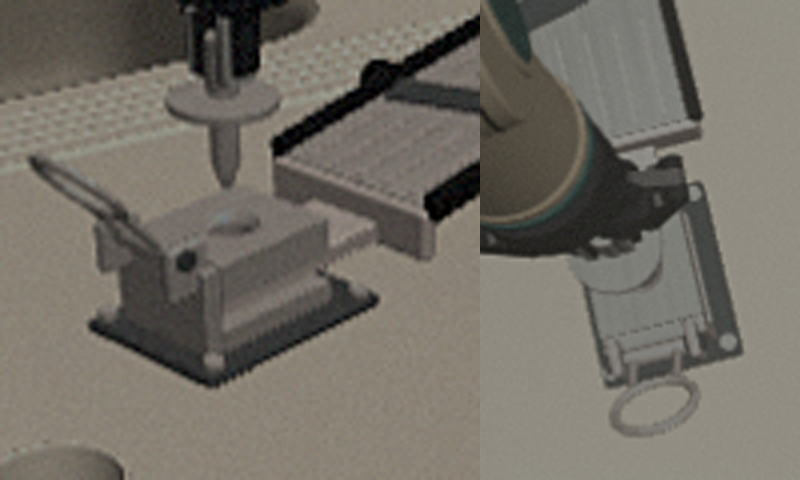

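The scene part shows the pin tip at (276.9,196.2), the collar at (275.5,175.8), and the hole at (278.4,205.1). In the top part the collar spans columns 199.3–230.7, with its bottom edge at row 227.3. I'll triangulate the collar and compare it with the hole.

```bash
python3 - <<'E'
from h import *
np.set_printoptions(precision=1,suppress=True)
s=snap("scene");t=snap("top");p=np.array(ctrl.read_state()["eef_pos"])
print(p,"pred collar top in top view",proj(t,p+[0,0,-9]), "in scene",proj(s,p+[0,0,-9]))
for z in (125,130,134): 
    c=proj(t,p*[1,1,0]+[0,0,z]); print(z,c, "edges", [proj(t,p*[1,1,0]+[30*np.cos(a),30*np.sin(a),z]).round(1) for a in (np.pi,np.pi/2,-np.pi/2)])
for dv in((214.8,210.7),(214.8,211.5)): print(tri(s,(275.4,174),t,dv), onz(t,dv,131))
print("hole tri",tri(s,(278.4,205.1),t,(223.8,219.1)),onz(s,(278.4,205.1),58))
E
```

```text
[521.8 146.8 143.4] pred collar top in top view [214.5 210.2] in scene [276.3 171.4]
125 [215.7 211.3] edges [array([214.7, 227.2]), array([199.7, 210.9]), array([231.8, 211.7])]
130 [215.1 210.7] edges [array([214. , 226.7]), array([199. , 210.3]), array([231.3, 211.2])]
134 [214.6 210.3] edges [array([213.5, 226.3]), array([198.4, 209.8]), array([230.8, 210.7])]
(array([521.2, 148.1, 128.4]), np.float64(2.0780973307417674)) [521.7 147.1 131. ]
(array([520.3, 147.7, 128.7]), np.float64(0.7462596113835689)) [520.2 147.  131. ]
hole tri (array([521.4, 145.7,  57.3]), np.float64(1.5902527311751355)) [521.5 144.2  58. ]
```

```bash
python3 -m handwheel '[[[0,0,0],[0,-0.002,0.01],1],[[0,0,0],[0,0,0.01],1],[[0,0,0],[0,0,0.008],1],[[0,0,0],[0,0,0.006],1],[[0,0,0],[0,0,0.006],1]]'
python3 -m handwheel '[[[0,0,0],[0,0,0.006],1],[[0,0,0],[0,0,0.004],1],[[0,0,0],[0,0,0],1]]'
```

```text
clock: 7.12
eef_pos: [521.1, 144.7, 101.1]
tool_rot: [3.142, -0.001, -2.884]
force: [0.1, -0.1, -1.7]
width: 15.6
gripper_force: 59.3
clock: 7.37
eef_pos: [521.0, 144.7, 91.3]
tool_rot: [-3.142, -0.002, -2.884]
force: [-1.1, -0.5, -1.8]
width: 16.3
gripper_force: 59.3
```

```bash
python3 -m handwheel '[[[0,0,0],[0,0,0.004],1],[[0,0,0],[0,0,0.004],1],[[0,0,0],[0,0,0.003],1],[[0,0,0],[0,0,0.002],1],[[0,0,0],[0,0,0],1]]'
python3 -m handwheel '[[[0,0,0],[0,0,0.002],1],[[0,0,0],[0,0,0.002],1],[[0,0,0],[0,0,0],1]]'
```

```text
clock: 7.78
eef_pos: [521.3, 144.8, 78.9]
tool_rot: [-3.142, -0.001, -2.884]
force: [-0.5, -0.4, -2.0]
width: 16.3
gripper_force: 59.3
clock: 8.03
eef_pos: [521.4, 144.8, 75.0]
tool_rot: [-3.142, -0.0, -2.884]
force: [0.2, -0.2, -1.4]
width: 15.8
gripper_force: 59.3
```

```bash
python3 -m handwheel '[[[0,0,0],[0,0,0.0015],1],[[0,0,0],[0,0,0],1]]'
python3 -m handwheel '[[[0,0,0],[0,0,0.0015],1],[[0,0,0],[0,0,0],1]]'
```

```text
clock: 8.2
eef_pos: [521.5, 144.8, 73.6]
tool_rot: [3.142, -0.0, -2.884]
force: [-0.4, -0.1, -2.3]
width: 15.9
gripper_force: 59.3
clock: 8.37
eef_pos: [521.6, 144.8, 73.4]
tool_rot: [-3.141, 0.0, -2.884]
force: [-3.5, -0.7, 8.4]
width: 16.2
gripper_force: 60.7
```

Contact at z 73.4, the same height as in the rack, so the collar is seated. Releasing and lifting off.

```bash
python3 -m handwheel '[[[0,0,0],[0,0,0],0],[[0,0,0],[0,0,0],0],[[0,0,0],[0,0,0],0],[[0,0,0],[0,0,0],0],[[0,0,0],[0,0,0],0]]'
python3 -m handwheel '[[[0,0,0],[0,0,-0.01],0],[[0,0,0],[0,0,-0.02],0],[[0,0,0],[0,0,-0.035],0],[[0,0,0],[0,0,-0.035],0],[[0,0,0],[0,0,-0.035],1]]'
python3 -m handwheel '[[[0,0,0],[0,0,-0.01],1],[[0,0,0],[0,0,0],1],[[0,0,0],[0,0,0],1]]'
python3 - <<'E'
from h import *
s=snap("scene");t=snap("top");st=ctrl.read_state();print(st["eef_pos"],st["tool_rot"],st["qpos"])
im=np.zeros((480,800,3),np.uint8)
im[:480,:480]=cv2.resize(s["pixels"][150:270,220:340],None,fx=4,fy=4,interpolation=2)
im[:480,480:]=cv2.resize(t["pixels"][130:290,170:277],(320,480),interpolation=2)
cv2.imwrite("pics/p4.png",np.ascontiguousarray(im[:,:,::-1]))
y=np.radians(15)
for a in(2.3,1.57,0.8,0):
    ux=np.array([np.cos(y),np.sin(y),0]);f=np.array([521,145.5,0])+ux*(-60+89*np.cos(a))+[0,0,68+89*np.sin(a)];print(a,f,proj(s,f),proj(t,f))
E
```

```text
clock: 8.78
eef_pos: [521.6, 144.8, 72.2]
tool_rot: [3.142, 0.0, -2.884]
force: [0.4, -0.2, -0.8]
width: 75.3
gripper_force: 0.0
clock: 9.2
eef_pos: [521.1, 144.7, 209.3]
tool_rot: [3.142, -0.0, -2.884]
force: [1.0, 0.5, -0.6]
width: 75.6
gripper_force: 0.0
clock: 9.45
eef_pos: [521.5, 144.8, 217.8]
tool_rot: [-3.142, 0.001, -2.884]
force: [-0.7, 1.1, -0.3]
width: 38.5
gripper_force: 0.0
[520.43330689 144.45140676 215.98619189] [-3.14144621e+00 -2.91349742e-03 -2.88414701e+00] [-0.25610187  0.49201456 -0.09765395  1.83850554  0.0630775   0.81697033
  1.44267171]
2.3 [405.76643416 114.62325909 134.36776388] [230.66339114 188.72666439] [228.26294806 273.972712  ]
1.57 [463.11290856 129.9892006  156.99997178] [253.38357136 169.34754566] [218.88518377 240.2542606 ]
0.8 [522.93851377 146.0194232  131.84469209] [277.00892298 172.54708621] [215.32841901 209.93647499]
0 [549.01184896 153.00575231  68.        ] [287.5301698  196.56113641] [220.06904508 204.00174964]
```

View pics/p4.png

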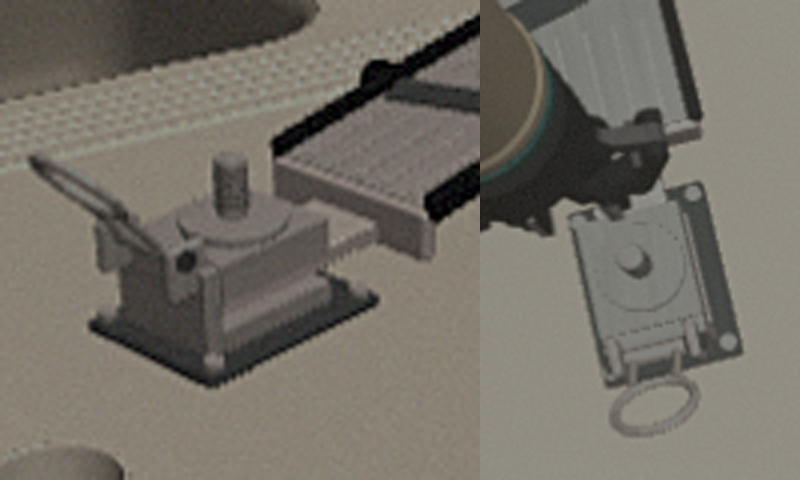

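The pin is seated flat and upright in the mount (top at (230,155) in the crop), with the ring still leaning back. Its far end at (30,157) in the crop matches the prediction. Next I'll move the shut fingers behind the ring.

```bash
python3 - <<'E'
from h import *
plan((386.7,109.5,180),mx=30)
E
```

```text
total [0.1381 0.0003 0.0364] rows 5 each [0.0276 0.0001 0.0073]
```

```bash
python3 -m handwheel '[[[0,0,0],[0.028,0,0.005],1],[[0,0,0],[0.028,0,0.005],1],[[0,0,0],[0.028,0,0.005],1],[[0,0,0],[0.028,0,0.005],1],[[0,0,0],[0.026,0,0.005],1]]'
python3 -m handwheel '[[[0,0,0],[0,0,0],1],[[0,0,0],[0,0,0],1],[[0,0,0],[0,0,0],1]]'
python3 - <<'E'
from h import *
plan((386.7,109.5,120),mx=15)
E
```

```text
clock: 9.97
eef_pos: [385.2, 108.8, 190.7]
tool_rot: [-3.141, -0.004, -2.884]
force: [0.4, 0.2, -0.6]
width: -0.3
gripper_force: 0.0
clock: 10.22
eef_pos: [388.6, 109.9, 191.8]
tool_rot: [3.141, -0.0, -2.884]
force: [-0.0, 0.9, 0.8]
width: -0.2
gripper_force: 0.0
total [0.0019 0.0001 0.0718] rows 5 each [0.0004 0.     0.0144]
```

```bash
python3 -m handwheel '[[[0,0,0],[0.003,0,0.014],1],[[0,0,0],[0,0,0.014],1],[[0,0,0],[0,0,0.014],1],[[0,0,0],[0,0,0],1]]'
python3 -m handwheel '[[[0,0,0],[0,0,0.014],1],[[0,0,0],[0,0,0.012],1],[[0,0,0],[0,0,0],1]]'
python3 - <<'E'
from h import *
s=snap("scene");t=snap("top");st=ctrl.read_state();p=np.array(st["eef_pos"]);print(p,st["qpos"],proj(s,p))
im=np.zeros((480,800,3),np.uint8)
im[:480,:480]=cv2.resize(s["pixels"][130:250,200:320],None,fx=4,fy=4,interpolation=2)
im[:480,480:]=cv2.resize(t["pixels"][150:310,180:287],(320,480),interpolation=2)
cv2.imwrite("pics/p5.png",np.ascontiguousarray(im[:,:,::-1]))
E
```

```text
clock: 10.55
eef_pos: [385.1, 108.9, 148.3]
tool_rot: [-3.142, -0.003, -2.884]
force: [-0.4, 0.6, -0.4]
width: -0.1
gripper_force: 0.0
clock: 10.8
eef_pos: [385.3, 109.0, 123.1]
tool_rot: [-3.142, -0.002, -2.884]
force: [-0.5, 0.4, 0.0]
width: 0.1
gripper_force: 0.0
[385.77386931 109.17096316 124.40137932] [-0.2896836   0.48662987 -0.0774766   2.28239023  0.09858243  0.37568729
  1.37818094] [222.60064923 196.73285238]
```

View pics/p5.png

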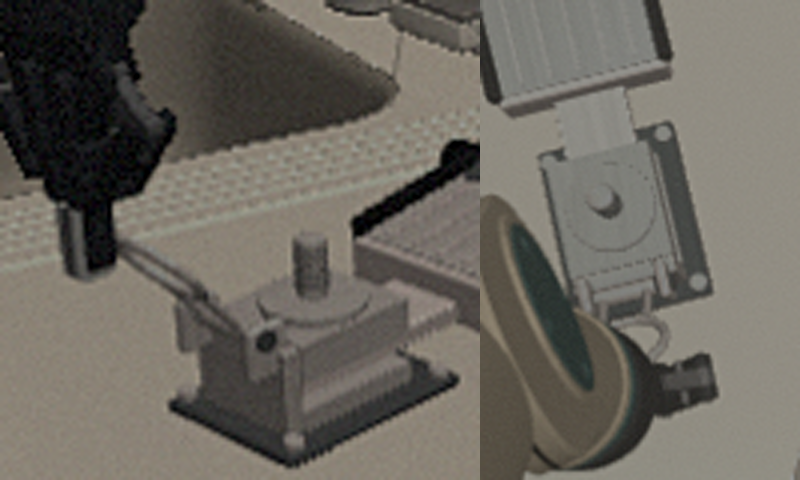

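The shut finger tips are at about (90,270) in the crop, behind the ring's far end at (120,243). Now I'll push toward the slicer.

```bash
python3 -m handwheel '[[[0,0,0],[-0.01,0,0],1],[[0,0,0],[-0.012,0,0],1],[[0,0,0],[-0.012,0,0],1],[[0,0,0],[-0.012,0,0],1],[[0,0,0],[-0.01,0,0],1]]'
python3 -m handwheel '[[[0,0,0],[-0.01,0,0],1],[[0,0,0],[-0.008,0,0],1],[[0,0,0],[0,0,0],1]]'
python3 - <<'E'
from h import *
s=snap("scene");p=np.array(ctrl.read_state()["eef_pos"]);print(p,(p[:2]-[521,145.5])@[.966,.259])
crop(s,200,130,320,250,4,"pics/p6.png")
E
```

```text
clock: 11.32
eef_pos: [441.8, 123.9, 125.4]
tool_rot: [3.141, 0.003, -2.884]
force: [-0.7, -0.4, 0.1]
width: -0.2
gripper_force: 0.1
clock: 11.57
eef_pos: [459.9, 128.7, 125.1]
tool_rot: [3.141, 0.004, -2.885]
force: [0.5, 0.3, 0.5]
width: -0.2
gripper_force: 0.0
[458.1836972  128.17397752 124.84520165] -65.1679883264395
```

View pics/p6.png

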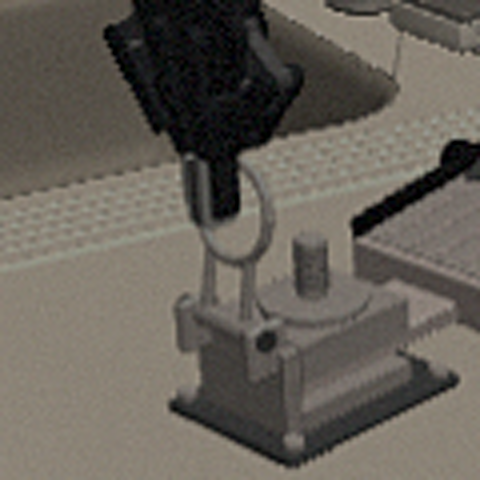

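The ring is almost upright (crop (237,210)), with the finger just behind its top arc. Pushing a little further.

```bash
python3 -m handwheel '[[[0,0,0],[-0.008,0,0],1],[[0,0,0],[-0.008,0,0],1],[[0,0,0],[-0.006,0,0],1],[[0,0,0],[0,0,0],1],[[0,0,0],[0,0,0],1]]'
python3 - <<'E'
from h import *
s=snap("scene");p=np.array(ctrl.read_state()["eef_pos"]);print(p,(p[:2]-[521,145.5])@[.966,.259])
crop(s,200,130,320,250,4,"pics/p7.png")
E
```

```text
clock: 12.03
eef_pos: [478.3, 133.5, 124.2]
tool_rot: [3.142, -0.0, -2.884]
force: [-0.5, 0.1, 0.0]
width: 0.2
gripper_force: 0.0
[477.77291984 133.29420636 124.16364297] -44.918659989109166
```

View pics/p7.png

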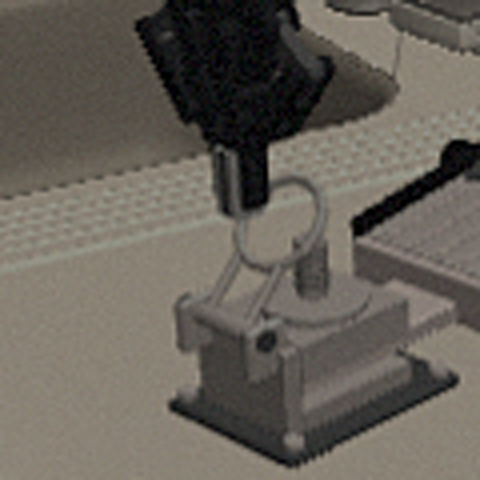

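The ring is now past upright, at about 1.2 rad. I'll let time pass and check by image difference whether it is still moving.

```bash
cat > chk.py <<'E'
from h import *
s=snap("scene","pics/last.png")
a=s["pixels"];b=cv2.imread("pics/prev.png")
if b is not None:
    m=(cv2.absdiff(cv2.GaussianBlur(a,(3,3),0),cv2.GaussianBlur(np.ascontiguousarray(b[:,:,::-1]),(3,3),0)).max(2)>25).astype(np.uint8)[120:250,200:340]
    n,l,st,c=cv2.connectedComponentsWithStats(m)
    print("changed:",[(int(q[4]),q[0]+200,q[1]+120,q[2],q[3]) for q in st[1:] if q[4]>5])
cv2.imwrite("pics/prev.png",a[:,:,::-1])
y=np.radians(15);ux=np.array([np.cos(y),np.sin(y),0]);H=np.array([521,145.5,68])-60*ux;V=np.array([-ux[1],ux[0],0])
g=cv2.cvtColor(a,cv2.COLOR_RGB2GRAY).astype(float)
# brightness of wire along the predicted ring centre-line against 5 mm inside/outside it, per angle
def val(al,r):
    out=[]
    for th in np.linspace(0,2*np.pi,48,endpoint=False):
        S=60+r*np.cos(th);X=H+S*(np.cos(al)*ux+np.array([0,0,np.sin(al)]))+r*np.sin(th)*V
        u=proj(s,X).astype(np.float32);out.append(cv2.getRectSubPix(g.astype(np.float32),(1,1),(float(u[0]),float(u[1])))[0,0])
    return np.array(out)
p=np.array(ctrl.read_state()["eef_pos"]);print("tcp",p.round(1))
E
python3 chk.py
python3 -m handwheel '[[[0,0,0],[0,0,0],1],[[0,0,0],[0,0,0],1],[[0,0,0],[0,0,0],1]]'
python3 chk.py
```

```text
tcp [477.6 133.2 124.2]
clock: 12.38
eef_pos: [477.8, 133.3, 124.3]
tool_rot: [-3.142, -0.0, -2.884]
force: [0.0, -0.6, 0.1]
width: -0.3
gripper_force: 0.0
changed: [(47, np.int32(267), np.int32(175), np.int32(15), np.int32(10)), (31, np.int32(256), np.int32(190), np.int32(11), np.int32(13)), (6, np.int32(273), np.int32(193), np.int32(5), np.int32(3)), (15, np.int32(282), np.int32(193), np.int32(6), np.int32(5))]
tcp [477.9 133.4 124.3][ WARN:0@0.914] global loadsave.cpp:275 findDecoder imread_('pics/prev.png'): can't open/read file: check file path/integrity
```

The ring is still moving, slowly; I'll wait. I'm also removing the unused sampling helper.

```bash
sed -i '/^y=np/d;/^g=cv2/d;/^# bright/d;/^def val/,/return/d' chk.py
python3 -m handwheel '[[[0,0,0],[0,0,0],1],[[0,0,0],[0,0,0],1],[[0,0,0],[0,0,0],1],[[0,0,0],[0,0,0],1],[[0,0,0],[0,0,0],1]]'|head -1
python3 chk.py
python3 -m handwheel '[[[0,0,0],[0,0,0],1],[[0,0,0],[0,0,0],1],[[0,0,0],[0,0,0],1],[[0,0,0],[0,0,0],1],[[0,0,0],[0,0,0],1]]'|head -1
python3 chk.py
```

```text
clock: 12.85
changed: [(14, np.int32(282), np.int32(193), np.int32(6), np.int32(4)), (9, np.int32(283), np.int32(197), np.int32(5), np.int32(4))]
tcp [478.  133.4 124.3]
clock: 13.32
changed: []
tcp [478.  133.4 124.3]
```

The ring has stopped moving, so I'll use my last view here, showing both cameras.

```bash
python3 - <<'E'
from h import *
s=snap("scene");t=snap("top")
im=np.zeros((600,800,3),np.uint8)
im[:560,:480]=cv2.resize(s["pixels"][150:220,240:300],None,fx=8,fy=8,interpolation=2)
im[:560,480:]=cv2.resize(t["pixels"][180:285,205:265],(320,560),interpolation=2)
im=cv2.convertScaleAbs(im,alpha=1.6)
cv2.imwrite("pics/p8.png",np.ascontiguousarray(im[:,:,::-1]))
E
```

```text
(no output)
```

View pics/p8.png

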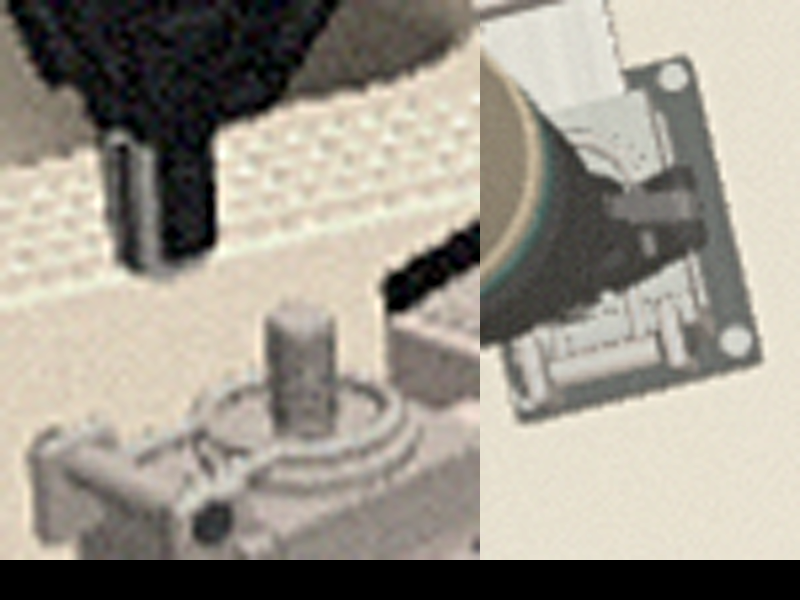

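The ring has snapped shut: it lies level round the grip, just above the collar, with its far arc at about (288,198) against (287.5,196.6) predicted for angle 0. The last frame was mid-swing. I'll lift clear and hand in.

```bash
python3 -m handwheel '[[[0,0,0],[0,0,-0.02],1],[[0,0,0],[0,0,-0.03],1],[[0,0,0],[0,0,-0.03],1],[[0,0,0],[0,0,-0.01],1],[[0,0,0],[0,0,0],1]]'
python3 -m handwheel '[[[0,0,0],[0,0,0],1],[[0,0,0],[0,0,0],1],[[0,0,0],[0,0,0],1]]'|head -1
python3 -c "
from cell import ctrl
print(ctrl.finish_job())"
```

```text
clock: 13.88
eef_pos: [479.9, 134.0, 217.0]
tool_rot: [3.141, 0.006, -2.884]
force: [0.3, 0.5, -0.4]
width: -0.0
gripper_force: 0.0
clock: 14.13
the job is handed in; nothing more can be done
None
```

The broad-collar pin is seated in the mount with the ring snapped down level round its grip, the narrow pin was left in its rack, and the job was handed in at about 14 s; no verdict was returned.

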